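# Pop the printer's toner cover by its sunk release

## Task

Open the office printer's toner cover a crack so that the toner can be changed: its release is a push pad let into the flat strip along the front of the printer's top, sunk just below the surface and almost the same colour, so feel along the strip to find it. Press it until the cover springs ajar, then take the hand away; leave the cover as it pops, without lifting it, and leave the note block and the things on the desk where they are.

Things in the scene. Friction and masses are not known exactly. Their poses are not given: they have to be found in the camera images.
- printer: off-white desktop laser printer, fixed, 300 (x) x 400 (y) x 192 mm high; origin at the centre of its underside; x points from its front to its rear, y to its left, z up; its front faces the robot. Its top from front to rear: light grey flat strip, x -149 to -73 mm, then the white toner cover, x -68 to 138, y -188 to 188 mm, hinged along its rear edge; both level at z 190 mm.
- strip_mid (a point): on the surface of the strip, centre of its free part (printer frame x -111, y 0, z 190 mm), which runs 90 mm to either side along the printer's y and 38 mm along x. The strip is rigid. Past its ends two fixed shoulders stand 2 mm higher: plain on the left, dark control panel with small fixed keys on the right.
- release (a joint): travel of the release pad, m: 0 at rest, 0.0055 at the stop. Pad 33 (x) x 39 (y) mm, slightly darker grey, 2.5 mm below the strip's surface in a 36 x 42 mm opening; its centre is on the strip's long centre line, anywhere within 50 mm left or right of strip_mid. Sprung: gives at about 2 N, frees the cover at about 0.0037 (4 N), 5 N at the stop, springs back.
- cover (a joint): opening angle of the toner cover, rad: 0 shut; once let go, its spring pops it ajar to about 0.17 (front edge about 35 mm up), where it stays by itself.
- notes: loose yellow block of sticky notes, 50 x 50 x 30 mm, 60 g, on the printer's left shoulder; origin at the centre of its underside. To be left alone.
- tape: loose roll of clear tape lying flat on the desk, 76 mm across, 19 mm high; origin at the centre of its underside. To be left alone.
- stapler: loose red and black stapler on the desk, 120 x 34 x 57 mm, its length along its x; origin at the centre of its underside. To be left alone.
- calculator: loose dark desk calculator, 150 (x) x 105 x 22 mm; origin at the centre of its underside. To be left alone.
- pen_cup: loose blue pen cup with five pens, 80 mm across, cup 100 mm high, pens to 165 mm; origin at the centre of its underside. To be left alone.
- bottle: loose clear water bottle with a red cap, 64 mm across, 205 mm high; origin at the centre of its underside. To be left alone.

How it is judged:
By the outcome, as a careful person would: the job done as asked, in the order asked, and still so for the second after the job is handed in, with the robot touching nothing.
It also fails if it takes over 42 s, if anything falls off the work surface, if the arm or the gripper's body presses on something with over 40 N, if the wrist force passes 120 N, or if a joint passes its speed limit or range.

## Robot

A 7-joint arm with a two-finger parallel gripper is mounted at the origin on the work surface. World frame = base frame: x ahead of the robot, y to its left, z up, the work surface at z = 0. Lengths are in m, angles in rad, forces in N, time in s.
With the tool pointing down it reaches from about 0.4 to 0.85 m from the base axis. Payload 10.4 kg.
Tool frame: the origin (TCP) lies between the finger pads; the fingertips stand 14 mm ahead of it and the grasp point (between the pads) lies 5 mm behind it; z points along the fingers, y is the line along which they close (so a half turn about z gives the same grasp; the last joint's range is limited). The gripper opens to 85 mm and grips with 20 to 120 N. Pads are 22 mm wide; open, the fingers measure 114 mm over their backs; the gripper's body (76 mm by 85 mm) begins 54 mm behind the grasp point. The pads swing forward as they close: fully open they stand 13 mm farther back than shut.
Start: joints at [-1.356, 0.332, -0.065, 1.46, 0.022, 1.35, -0.088], TCP at [0.147, 0.607, 0.245] pointing down, gripper open.
Joint ranges: [-2.6, 2.6], [-0.5, 2.12], [-1.47, 1.34], [0.16, 2.42], [-1.27, 4.41], [0.06, 2.06], [-2.6, 2.6]. Speed limits (rad/s): [2.22, 2.22, 2.79, 2.79, 3.14, 3.14, 3.14].

## Interface

Orientations are given as a rotation vector (axis times angle).
In Python, from station import * gives the robot as it stands.
- The arm moves only by the tool send_rows, never from a script. Its arguments are lists of equal length, an entry for each row: "delta_rot": the turn, a rotation vector about the tool's x, y, z in degrees, a list of three; "translation": the shift along the tool's x, y, z in m, a list of three; "gripper": the gripper command: -1 is fully open, 1 is shut, values between are in proportion. A call has 1 to 10 rows; each row is the pose to reach, as a shift and turn from the pose commanded when the call began, along the tool's axes at that moment; what a row does not reach only later rows make up. A row lasts 1/12 s, in which the tool goes at most 41.7 mm and 7.16 degrees, less where a joint would pass 70% of its speed; a pose out of reach is approached as far as the arm can. A call with a gripper value outside its range is refused whole. The fingers move at their own pace and stop on an object; the grip force is fixed at half the most. Time passes only in rows, so rows that repeat a pose let the fingers close. It gives the time, the measured TCP pose, the force, the opening and the grip force at its end, in the units of the state.
- get_state(): the state, without advancing time (a new reading comes with each control period).
- get_image(name): name is "side" or "top"; returns the picture (480x640x3 uint8, red, green, blue); there is no depth.
- get_calibration(name): a dict with "mtx" (3x3 intrinsics, pixels), "k1" (the pictures are not rectified: a ray, as slopes to the right and down, at radius r is drawn at 1 + k1 r^2 times it, then the intrinsics apply), "R" (3x3) and "t" (3): a world point X has camera coordinates R X + t. Camera axes: x right, y down, z forward; pixel columns grow to the right and rows downward; lengths in m; the calibration is good to about 2 mm. A picture is of the moment at which its call begins. get_calibration takes no time and is no camera call.
- finish_job(): hands the job in; it is judged then, once.
Trained networks look in the newest picture that a camera, given by its name, has taken for a name from the list of things; names that differ only in an ending like _2 or _b are one class to them, and where a whole thing is asked for, a point or a joint stands for the part that bears it (a point fixed in the world has none). Each returns a list of dicts, best first, with "conf" (0 to 1); they miss things now and then, are a little off and sometimes report something else, mostly with a low value. They report only what shows in the picture. A call takes as long as a camera call.
- find_in(camera, target): "centre" ([column, row] in pixels, amid what is visible of it).
- silhouettes(camera, target): "region" (480x640 bool, what is visible of it) and "centre" ([column, row] in pixels, amid what is visible of it).
The state is a dict: "clock": time; "qpos": joint angles; "dq": joint speeds; "tau": joint torques, N m; "eef_pos": TCP position; "tcp_rot": TCP orientation; "force": force on the tool from outside, world axes, zero at the start; "wrist_torque": the same for the moment, N m; "grip_width": opening from 0.0 (shut) to 1.0 (fully open); "finger_force": force on a finger pad.
Only numpy, scipy, OpenCV 4.12 (cv2) and the standard library are available. Lean on these libraries where they do the work, as an engineer would, in place of code of your own. Each camera call takes 0.05 s, during which the arm holds its last target. There are 200 camera calls.

## Working session

There is one attempt and no reset: what is moved stays moved. The work goes in short steps, Python scripts to look and compute and a tool call to move; the robot and the scene stay as the last step left them, time stands still between calls to the robot, and variables do not carry over. Pictures are saved under pics/ and viewed, at most 10 in all, crops included, and the job is handed in when it is done.

Besides the shell and the picture viewer there is one more tool, called after "Call:" by a JSON object that holds its "op" and its "data", one argument or row to a line. send_rows: Moves the arm, as the interface text tells. Its arguments: {"type":"object","properties":{"delta_rot":{"type":"array","items":{"type":"array","items":{"type":"number"}}},"translation":{"type":"array","items":{"type":"array","items":{"type":"number"}}},"gripper":{"type":"array","items":{"type":"number"}}},"required":["delta_rot","translation","gripper"]}

```bash
mkdir -p pics; cat > h.py <<'E'
from station import *
import numpy as np, cv2
from scipy.spatial.transform import Rotation as Ro
def ray(cam,px):
    c=get_calibration(cam);K=np.array(c["mtx"]);R=np.array(c["R"]);t=np.array(c["t"])
    d=np.array([(px[0]-K[0,2])/K[0,0],(px[1]-K[1,2])/K[1,1]]);s=d.copy()
    for _ in range(20): s=d/(1+c["k1"]*(s@s))
    return -R.T@t, R.T@np.array([s[0],s[1],1])
def atz(cam,px,z):
    o,d=ray(cam,px); return o+d*(z-o[2])/d[2]
def proj(cam,X):
    c=get_calibration(cam);K=np.array(c["mtx"]);p=np.array(c["R"])@X+np.array(c["t"]);s=p[:2]/p[2];s=s*(1+c["k1"]*(s@s))
    return K[0,0]*s[0]+K[0,2],K[1,1]*s[1]+K[1,2]
def save(cam,n):
    im=get_image(cam);cv2.imwrite(f"pics/{n}.png",im[:,:,::-1]);return im
E
python3 - <<'E'
from h import *
a=save("top","t0");b=save("side","s0")
for c in("top","side"):
    print(c,-np.array(get_calibration(c)["R"]).T@get_calibration(c)["t"])
    for n in("printer","release","cover","notes","strip_mid"):
        print(c,n,[(np.round(r["centre"]),round(r["conf"],2)) for r in find_in(c,n)][:2])
s=get_state();print(s["eef_pos"],s["tcp_rot"],s["force"],s["clock"])
E
```

```text
top [ 0.37118799 -0.0124469   1.23113443]
top printer [(array([214., 279.]), 0.65), (array([285., 219.]), 0.6)]
top release [(array([301., 267.]), 0.59)]
top cover [(array([279., 209.]), 0.92)]
top notes [(array([284., 219.]), 0.68)]
top strip_mid [(array([285., 216.]), 0.71)]
side [ 0.24285165 -0.75079665  0.84694096]
side printer [(array([313., 232.]), 0.8)]
side release [(array([273., 216.]), 0.46)]
side cover [(array([320., 199.]), 0.76)]
side notes [(array([235., 171.]), 0.91)]
side strip_mid [(array([311., 230.]), 0.91)]
[0.14721592 0.60741717 0.2453346 ] [3.72648894e-01 3.11940012e+00 7.96472091e-05] [-0.21913142 -1.13794076 -0.00715098] 0.6
```

View pics/t0.png

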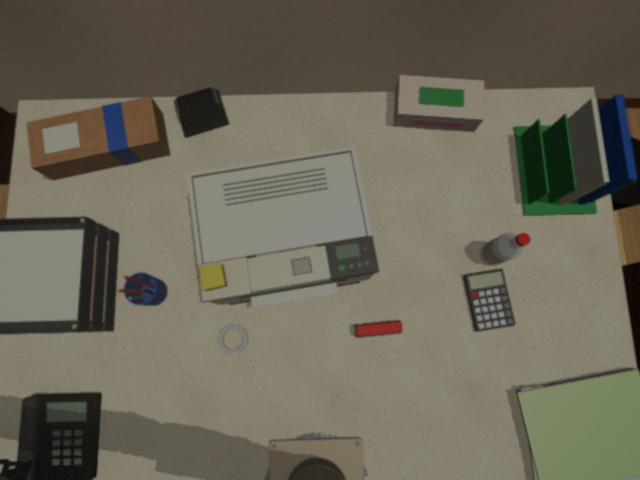

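View pics/s0.png

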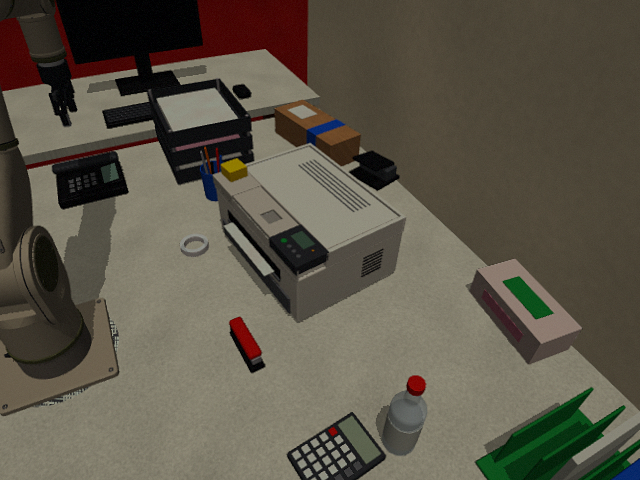

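The top view shows the printer with its front strip and a darker square at about (301,266), which the side view has at (273,216). The yellow notes are at (212,276) and the panel is at (350,258).

```bash
python3 - <<'E'
from h import *
from scipy.optimize import least_squares
for z in(.1875,): print("pad", atz("top",(301.5,266.5),z),atz("side",(273,216),z))
o1,d1=ray("top",(301,267));o2,d2=ray("side",(273,216))
A=np.stack([d1,-d2],1);k=np.linalg.lstsq(A,o2-o1,rcond=None)[0];print(o1+k[0]*d1,o2+k[1]*d2)
# cover silhouette for yaw
s=silhouettes("top","cover")
if s:
    m=s[0]["region"];print(s[0]["conf"],m.sum())
    P=np.array([atz("top",(c,r),.19)[:2] for r,c in np.argwhere(m)],np.float32)
    r=cv2.minAreaRect(P);print("cover",r,cv2.boxPoints(r))
for n,c in(("top",(301,262,90)),("side",(275,218,90))):
    im=cv2.imread(f"pics/{n[0]}0.png");x,y,h=c
    cr=im[y-h//2:y+h//2,x-h:x+h];cr=cv2.normalize(cr,None,0,255,cv2.NORM_MINMAX)
    cv2.imwrite(f"pics/c_{n}.png",cv2.resize(cr,None,fx=4,fy=4,interpolation=cv2.INTER_CUBIC))
cv2.imwrite("pics/c.png",np.hstack([]) if 0 else cv2.resize(np.vstack([cv2.imread("pics/c_top.png")[30:330],cv2.imread("pics/c_side.png")[30:330]]),(720,600)))
R=Ro.from_rotvec(get_state()["tcp_rot"]).as_matrix();print(R.round(3))
E
```

```text
pad [0.52128741 0.01957788 0.1875    ] [0.52752698 0.02069956 0.1875    ]
[0.52010122 0.02070946 0.18805059] [0.5268943  0.01898496 0.18896557]
0.89 14048Traceback (most recent call last):
  File "<stdin>", line 10, in <module>
  File "h.py", line 10, in atz
    o,d=ray(cam,px); return o+d*(z-o[2])/d[2]
        ~~~^^^^^^^^
  File "h.py", line 5, in ray
    c=get_calibration(cam);K=np.array(c["mtx"]);R=np.array(c["R"]);t=np.array(c["t"])
ValueError: time passes only in moves, steps and waits
```

```bash
sed -i 's/^def ray/_g=get_calibration;_C={}\ndef get_calibration(n):\n    if n not in _C: _C[n]=_g(n)\n    return _C[n]\ndef ray/' h.py; python3 - <<'E'
from h import *
s=silhouettes("top","cover")
m=s[0]["region"]
P=np.array([atz("top",(c,r),.19)[:2] for r,c in np.argwhere(m)],np.float32)
r=cv2.minAreaRect(P);print("cover",r,cv2.boxPoints(r))
a=[]
for n,x,y in(("t0",291,264),("s0",275,216)):
    im=cv2.imread(f"pics/{n}.png");cr=im[y-37:y+38,x-90:x+90]
    a.append(cv2.resize(cv2.convertScaleAbs(cr,alpha=1.3),None,fx=4,fy=4,interpolation=cv2.INTER_CUBIC))
cv2.imwrite("pics/c.png",np.vstack(a))
R=Ro.from_rotvec(get_state()["tcp_rot"]).as_matrix();print(R.round(3))
E
```

```text
cover ((0.6622916460037231, 0.06852611899375916), (0.2073383331298828, 0.3772628903388977), 8.293561935424805) [[ 0.53249747  0.2402311 ]
 [ 0.5869158  -0.13308638]
 [ 0.7920858  -0.10317886]
 [ 0.7376675   0.27013862]]
[[-0.972  0.236 -0.   ]
 [ 0.236  0.972  0.   ]
 [ 0.     0.    -1.   ]]
```

View pics/c.png

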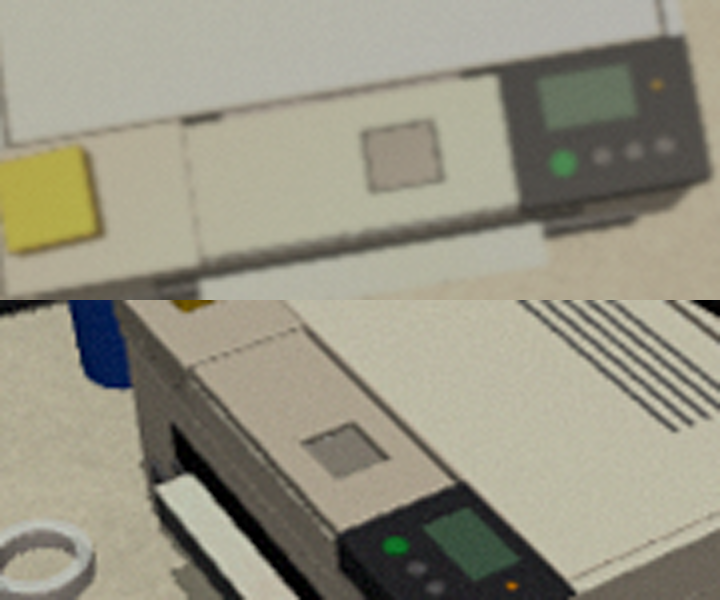

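The contrast crop clearly shows the pad at top px (301.5,266), of the right size, about 28 mm right of strip_mid. The printer's yaw is about 8.3°. I'll shut the gripper, go up and move over.

Call:
{"op": "send_rows", "data": {
  "delta_rot": [
    [0,0,0],
    [0,0,0],
    [0,0,-3],
    [0,0,-6],
    [0,0,-9],
    [0,0,-12],
    [0,0,-15],
    [0,0,-18],
    [0,0,-20],
    [0,0,-22]
  ],
  "translation": [
    [0,0,-0.04],
    [0,0,-0.08],
    [-0.03,-0.02,-0.11],
    [-0.065,-0.04,-0.11],
    [-0.1,-0.06,-0.11],
    [-0.135,-0.082,-0.11],
    [-0.17,-0.104,-0.11],
    [-0.205,-0.126,-0.11],
    [-0.24,-0.148,-0.11],
    [-0.275,-0.17,-0.11]
  ],
  "gripper": [1,1,1,1,1,1,1,1,1,1]
}}

```text
clock: 1.53
eef_pos: [0.3756, 0.3756, 0.3557]
tcp_rot: [-0.232, 3.133, 0.001]
force: [1.2, 0.1, -0.2]
grip_width: -0.0
finger_force: 0.0
```

```bash
cat > d.py <<'E'
from h import *
import sys
s=get_state();R=Ro.from_rotvec(s["tcp_rot"]).as_matrix();p=np.array(s["eef_pos"])
t=np.array([float(v) for v in sys.argv[1:4]])
ux=np.array([-.9895,-.144,0]);uy=np.array([-.144,.9895,0]);T=np.stack([ux,uy,[0,0,-1]],1)
print("pos",p,"shift",(R.T@(t-p)).round(4),"turn",np.degrees(Ro.from_matrix(R.T@T).as_rotvec()).round(2),s["clock"],np.array(s["force"]).round(2),s["grip_width"])
E
python3 d.py .521 .0192 .30
```

```text
pos [0.37555637 0.37560143 0.35566931] shift [-0.0913 -0.374   0.0554] turn [0.04 0.03 0.19] 1.5333 [ 1.17  0.15 -0.23] -0.0004718208737786099
```

Call:
{"op": "send_rows", "data": {
  "delta_rot": [
    [0,0,0],
    [0,0,0],
    [0,0,0],
    [0,0,0],
    [0,0,0],
    [0,0,0],
    [0,0,0],
    [0,0,0],
    [0,0,0],
    [0,0,0]
  ],
  "translation": [
    [-0.01,-0.038,0.006],
    [-0.019,-0.076,0.012],
    [-0.028,-0.114,0.018],
    [-0.037,-0.152,0.024],
    [-0.046,-0.19,0.03],
    [-0.055,-0.228,0.035],
    [-0.064,-0.266,0.04],
    [-0.073,-0.304,0.045],
    [-0.082,-0.34,0.05],
    [-0.091,-0.374,0.055]
  ],
  "gripper": [1,1,1,1,1,1,1,1,1,1]
}}

```text
clock: 2.37
eef_pos: [0.5193, 0.0183, 0.3005]
tcp_rot: [-0.228, 3.132, 0.001]
force: [0.9, 0.2, -0.1]
grip_width: -0.001
finger_force: 0.0
```

Call:
{"op": "send_rows", "data": {
  "delta_rot": [
    [0,0,0],
    [0,0,0],
    [0,0,0]
  ],
  "translation": [
    [0,0,0.03],
    [0,0,0.06],
    [0,0,0.06]
  ],
  "gripper": [1,1,1]
}}

```text
clock: 2.62
eef_pos: [0.5165, 0.0199, 0.2355]
tcp_rot: [0.227, -3.126, 0.002]
force: [-0.2, 0.3, -1.0]
grip_width: 0.001
finger_force: 0.0
```

```bash
python3 d.py .521 .0192 .24; python3 - <<'E'
from h import *
t=save("top","t1");s=save("side","s1")
a=[cv2.resize(cv2.convertScaleAbs(im[y-37:y+38,x-90:x+90,::-1],alpha=1.3),None,fx=4,fy=4,interpolation=cv2.INTER_CUBIC) for im,x,y in((t,291,264),(s,275,200))]
cv2.imwrite("pics/c1.png",np.vstack(a))
p=np.array(get_state()["eef_pos"])-[0,0,.014];print(p,proj("top",p),proj("side",p))
E
```

```text
pos [0.51651893 0.0199315  0.23546291] shift [-0.0043 -0.0014 -0.0046] turn [-0.03 -0.42  0.03] 2.6167 [-0.21  0.34 -1.01] 0.0007373284882312862
[0.51856791 0.02088236 0.22654125] (np.float64(300.32210713603365), np.float64(265.20894661849053)) (np.float64(268.5304788536324), np.float64(203.3648400001466))
```

View pics/c1.png

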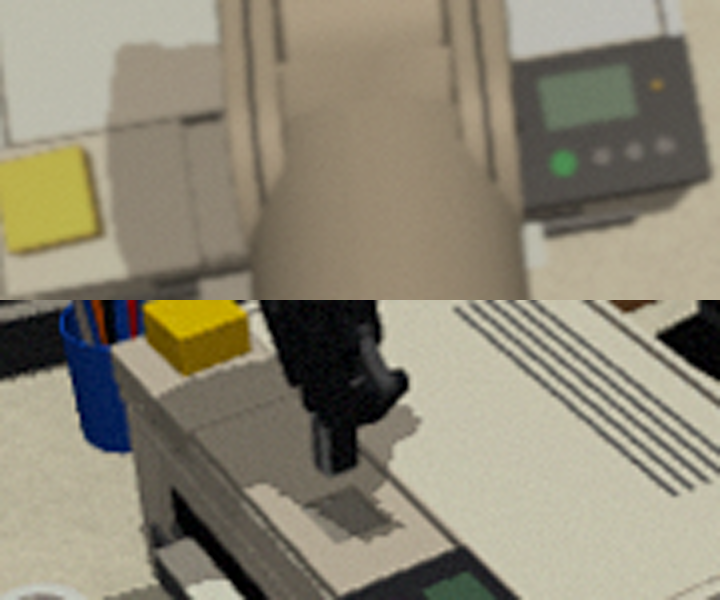

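The side view shows the tip just where it projects, (268.5,203.4), so the camera and arm agree. I'll recompute the pad centre from its corner pixels.

```bash
python3 -c "
from h import *
print(atz('side',(271.3,216.4),.1885),atz('top',(301.5,266),.1885))"; python3 d.py .522 .019 .21
```

```text
[0.52301329 0.01979649 0.1885    ] [0.52228012 0.0195251  0.1885    ]
pos [0.51856791 0.02088236 0.24054125] shift [-0.0032 -0.0024  0.0305] turn [-0.   -0.08  0.11] 2.7167 [ 0.53 -0.42  1.49] 0.006069578370329612
```

Call:
{"op": "send_rows", "data": {
  "delta_rot": [
    [0,0,0],
    [0,0,0],
    [0,0,0],
    [0,0,0],
    [0,0,0]
  ],
  "translation": [
    [-0.003,-0.001,0.01],
    [-0.003,-0.001,0.02],
    [-0.003,-0.001,0.03],
    [-0.003,-0.001,0.03],
    [-0.003,-0.001,0.03]
  ],
  "gripper": [1,1,1,1,1]
}}

```text
clock: 3.13
eef_pos: [0.5218, 0.0202, 0.2099]
tcp_rot: [0.23, -3.132, 0.0]
force: [0.2, 0.7, 0.6]
grip_width: 0.004
finger_force: 0.0
```

```bash
python3 d.py .5225 .0196 .20
```

```text
pos [0.52176346 0.02021941 0.20988149] shift [-0.0006 -0.0007  0.0099] turn [-0.   -0.06  0.11] 3.1333 [0.24 0.66 0.57] 0.004185755715911857
```

Aligned. I'll go down slowly.

Call:
{"op": "send_rows", "data": {
  "delta_rot": [
    [0,0,0],
    [0,0,0],
    [0,0,0],
    [0,0,0],
    [0,0,0]
  ],
  "translation": [
    [0,0,0.003],
    [0,0,0.006],
    [0,0,0.009],
    [0,0,0.01],
    [0,0,0.01]
  ],
  "gripper": [1,1,1,1,1]
}}

```text
clock: 3.55
eef_pos: [0.5222, 0.0202, 0.2004]
tcp_rot: [-0.229, 3.133, 0.0]
force: [0.3, -0.6, 2.5]
grip_width: 0.0
finger_force: 1.1
```

Call:
{"op": "send_rows", "data": {
  "delta_rot": [
    [0,0,0],
    [0,0,0],
    [0,0,0],
    [0,0,0]
  ],
  "translation": [
    [0,0,0.001],
    [0,0,0.002],
    [0,0,0.002],
    [0,0,0.002]
  ],
  "gripper": [1,1,1,1]
}}

```text
clock: 3.88
eef_pos: [0.5222, 0.0202, 0.1985]
tcp_rot: [-0.229, 3.133, 0.0]
force: [-0.1, 0.8, 3.4]
grip_width: 0.003
finger_force: 1.9
```

Call:
{"op": "send_rows", "data": {
  "delta_rot": [
    [0,0,0],
    [0,0,0],
    [0,0,0],
    [0,0,0]
  ],
  "translation": [
    [0,0,0.001],
    [0,0,0.002],
    [0,0,0.002],
    [0,0,0.002]
  ],
  "gripper": [1,1,1,1]
}}

```text
clock: 4.22
eef_pos: [0.5222, 0.0202, 0.1963]
tcp_rot: [-0.229, 3.133, 0.0]
force: [0.5, -0.0, 4.1]
grip_width: 0.003
finger_force: 2.2
```

```bash
python3 - <<'E'
from h import *
s=save("side","s2");cv2.imwrite("pics/c2.png",cv2.resize(s[100:300,180:440,::-1],None,fx=3,fy=3))
E
```

```text
(no output)
```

View pics/c2.png

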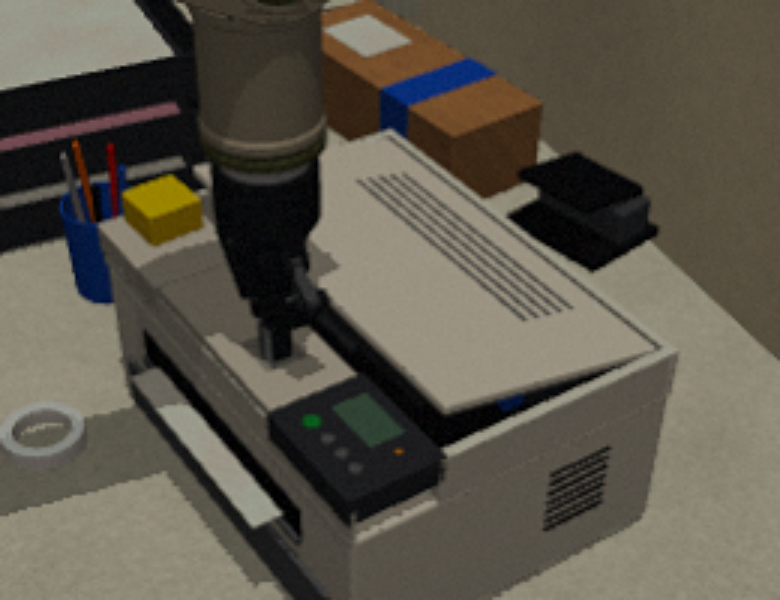

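The picture shows the cover ajar, its front edge raised near (400,380) in the crop, with nothing disturbed. I'll withdraw up out of the opening, then up and back towards the robot.

Call:
{"op": "send_rows", "data": {
  "delta_rot": [
    [0,0,0],
    [0,0,0],
    [0,0,0],
    [0,0,0],
    [0,0,0],
    [0,0,0],
    [0,0,0],
    [0,0,0],
    [0,0,0],
    [0,0,0]
  ],
  "translation": [
    [0,0,-0.006],
    [0,0,-0.013],
    [0.008,0,-0.025],
    [0.02,0,-0.045],
    [0.03,0,-0.07],
    [0.04,0,-0.095],
    [0.05,0,-0.12],
    [0.06,0,-0.14],
    [0.06,0,-0.15],
    [0.06,0,-0.15]
  ],
  "gripper": [1,1,1,1,1,1,1,1,1,1]
}}

```text
clock: 5.1
eef_pos: [0.4633, 0.0114, 0.3484]
tcp_rot: [-0.229, 3.13, 0.002]
force: [-0.1, 0.9, 0.5]
grip_width: 0.002
finger_force: 0.0
```

Call:
{"op": "send_rows", "data": {
  "delta_rot": [
    [0,0,0],
    [0,0,0],
    [0,0,0],
    [0,0,0],
    [0,0,0],
    [0,0,0]
  ],
  "translation": [
    [0,0,0],
    [0,0,0],
    [0,0,0],
    [0,0,0],
    [0,0,0],
    [0,0,0]
  ],
  "gripper": [1,1,1,1,1,1]
}}

```text
clock: 5.6
eef_pos: [0.4627, 0.0114, 0.3458]
tcp_rot: [0.229, -3.132, 0.0]
force: [-0.4, -0.8, -0.8]
grip_width: 0.0
finger_force: 0.0
```

```bash
python3 - <<'E'
from h import *
s=save("side","s3");cv2.imwrite("pics/c3.png",cv2.resize(s[100:300,180:440,::-1],None,fx=3,fy=3))
E
```

```text
(no output)
```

View pics/c3.png

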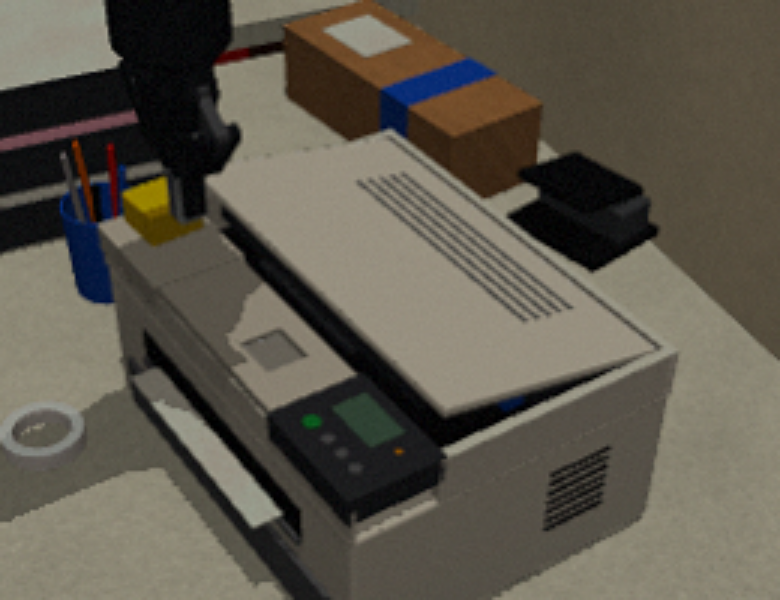

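The cover stays ajar, the pad has sprung back at (273,350), the notes are in place at (160,210), and the hand is clear.

```bash
python3 -c "
from station import *
print(finish_job())"
```

```text
the job is handed in; nothing more can be done
None
```

I pressed the release pad and the toner cover popped ajar and stayed there; the hand is clear, the last picture showed nothing disturbed, and the job is handed in.

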